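# Offer a printing block up to its pocket in the chase

### The job

Secure the steel chase on its board by turning the brass turnbutton fully across the chase's rim; then take the shorter of the two printing blocks from the metal tray, carry it over the rack of spacing strips without bumping the rack, and hold it about a centimetre above the empty pocket in the chase, centred, level and lined up with the pocket as if about to be lowered in, without ever touching the chase with it. Finish there, still holding the block in the gripper: do not lower it in or let go. Leave the long block, the tin, the mallet and the position of the chase undisturbed.

Things in the scene. Friction and masses are not known exactly. Their poses are not given: they have to be found in the camera images.
- board: Fixed plywood lock-up board, 295 x 260 mm, 15 mm thick, lying on the table; z up, y along its 260 mm width, -x is its near side with the turnbutton. Origin on the table under the middle of the chase.
- chase: Black steel frame lying in the board between low cleats, 200 mm (x) by 220 mm (y), rim bars 18 mm wide and 18 mm high, filled with wooden strips 16 mm high and blocks of metal type 23 mm high that leave one empty pocket. A loose unit of about 2 kg; its far rim lies under a fixed lip of the board. Origin: centre of its underside, 15 mm above the table; axes as the board's.
- gap (a point): Middle of the mouth of the empty rectangular pocket in the chase, at the height of the tops of the metal type (the highest things next to it), 38 mm above the table. The pocket measures 46 mm along this frame's x and 72 mm along its y; metal type bounds its two short ends (y), wooden strips 7 mm lower bound its long sides (x). z up.
- turnbutton (a joint): Angle of the turnbutton about its upright pivot, rad, growing anticlockwise seen from above: 0 = bar points along the board's -y, beside the rim (open); 1.571 (a stop) = bar points along the board's +x, square across the near rim of the chase (secured). Starts between 0 and 0.5. It has friction (about 0.05 N m) and stays where it is left.
- pivot (a point): On the turnbutton's pivot axis at the underside of its bar, 35.5 mm above the table; axes as the board's.
- turnbutton_post (a point): Centre of the upright round brass finger post on the turnbutton's bar: 14 mm diameter, 28 mm tall, standing on the bar (bar 58 mm long, 16 mm wide, 8 mm thick; its top is 43.5 mm above the table, so the post spans 43.5 to 71.5 mm). The post's axis is 35 mm from the pivot axis. Turns with the bar.
- block_center (a point): Centre (half-way up) of the shorter printing block, the one to be held over the pocket: a wooden block with a copper face on top, 60 mm (its x) by 34 mm (its y) by 24 mm high, about 90 g, lying flat in the tray beside the long one (which is on which side varies). Its two ends are alike.
- block: The same shorter block; origin at the centre of its underside.
- long_block_center (a point): Centre (half-way up) of the longer printing block, alike but 98 mm by 34 mm by 24 mm; leave it alone.
- galley: Shallow fixed aluminium tray holding the two blocks, 180 mm (x) by 260 mm (y), floor 3 mm thick, rim 9 mm above the table. Origin: centre of its underside on the table.
- rack: Fixed wooden rack full of upright spacing strips between the tray and the board: 260 mm (x) by 40 mm (y), 70 mm high. Origin: centre of its underside on the table.
- tin: Round lidded tin wrapped in a pale paper label, 64 mm diameter, 60 mm high, standing beyond the rack; origin at its underside. Leave alone.
- mallet: Wooden mallet lying on the table beyond the tray: head 55 x 85 x 50 mm, handle 22 mm thick; origin on the table about half-way along it. Leave alone.
Not all that is in view belongs to the job. What is shaped like the block but blue or green is not meant.

How it is judged:
By the outcome, as a careful person would: the job done as asked, in the order asked, and still so for the second after the job is handed in, while the arm keeps its last pose, push and grip.
It also fails if it takes over 54 s, if anything falls off the work surface, if the arm or the gripper's body presses on something with over 40 N, if the wrist force passes 120 N, or if a joint passes its speed limit or range.

### The arm

A 6-joint arm with a two-finger parallel gripper is mounted at the origin on the work surface. World frame = base frame: x ahead of the robot, y to its left, z up, the work surface at z = 0. Lengths are in m, angles in rad, forces in N, time in s.
With the tool pointing down it reaches from about 0.25 to 0.775 m from the base axis. Payload 4 kg.
Tool frame: the origin (TCP) lies at the very end of the fingers, on their centre line; the grasp point (between the pads) lies 19 mm behind it; z points along the fingers, y is the direction in which the jaws open and shut (so a half turn about z gives the same grasp; the last joint's range is limited). The gripper opens to 94 mm and grips with 3 to 60 N. Pads are 16 mm wide; open, the fingers measure 119 mm over their backs; the gripper's body (75 mm by 177 mm) begins 78 mm behind the grasp point.
Start: joints at [1.019, 0.087, 1.371, -0, 1.684, -0.103], TCP at [0.239, 0.496, 0.175] pointing down, gripper open.
Joint ranges: [-3.1, 3.1], [-0.76, 2.03], [0.27, 2.55], [-1.08, 4.22], [0.17, 2.65], [-2.57, 2.57]. Speed limits (rad/s): [2.79, 2.79, 3.14, 3.14, 3.14, 3.14].

### API

Orientations are given as [roll, pitch, yaw] about the fixed x, y, z axes, in that order (R = Rz(yaw) Ry(pitch) Rx(roll)).
In Python, from bench import robot, cams, models gives the robot as it stands.
- The arm moves only by the tool step_arm, never from a script. Its argument "series" is a list of rows, each a list of 5 numbers: the gripper command: -1 is shut, 1 is fully open, values between are in proportion, then the shift along the tool's x, y, z in mm, then the turn about the tool's z in degrees. A call has 1 to 20 rows; each row is the pose to reach, as a shift and turn from the pose commanded when the call began, along the tool's axes at that moment; what a row does not reach only later rows make up. A row lasts 1/8 s, in which the tool goes at most 62.5 mm and 10.7 degrees, less where a joint would pass 70% of its speed; a pose out of reach is approached as far as the arm can. A call with a gripper value outside its range is refused whole. The fingers move at their own pace and stop on an object; the grip force is fixed at half the most. Time passes only in rows, so rows that repeat a pose let the fingers close. It gives the time, the measured TCP pose, the force and the opening at its end, in the units of the state.
- robot.get_obs(): the state, without advancing time (a new reading comes with each control period).
- cams.snapshot(name): name is "scene" or "top" or "wrist"; returns a dict with "pixels" (420x560x3 uint8, red, green, blue), "fov_y" (degrees; the focal length in pixels is half the picture's height over the tangent of half this angle, whatever the lens; pixels are square), "cx", "cy" (the principal point, pixels), "k1" (the pictures are not rectified: a ray, as slopes to the right and down, at radius r is drawn at 1 + k1 r^2 times it, then the intrinsics apply), "R" (3x3) and "t" (3): a world point X has camera coordinates R X + t. Camera axes: x right, y down, z forward; pixel columns grow to the right and rows downward; lengths in m; the calibration is good to about 2 mm. A picture is of the moment at which its call begins. There is no depth.
- robot.close_job(): hands the job in, once; it reports no verdict.
Trained networks look in a picture, given as the dict that the camera call returned (one of the last four; its "shot" number tells which), for a name from the list of things; names that differ only in an ending like _2 or _b are one class to them, and where a whole thing is asked for, a point or a joint stands for the part that bears it (a point fixed in the world has none). Each returns a list of dicts, best first, with "p" (0 to 1); they miss things now and then, are a little off and sometimes report something else, mostly with a low value. They report only what shows in the picture. A call takes as long as a camera call. They do not tell look-alikes from the thing itself.
- models.find_in(picture, label): "position" ([x, y, z] in m, in world coordinates, good to about 4 mm: the middle of the surface that is visible of it).
- models.pinpoint(picture, label): "position" ([x, y, z] in m, in world coordinates, good to about 4 mm: a listed point, or the origin of a listed thing).
The state is a dict: "time": time; "joint_positions": joint angles; "qvel": joint speeds; "joint_torque": joint torques, N m; "tool_pos": TCP position; "ee_rot": TCP orientation; "wrist_force": force on the tool from outside, world axes, zero at the start; "wrist_torque": the same for the moment, N m; "width": finger opening in m.
Only numpy, scipy, OpenCV 4.12 (cv2) and the standard library are available. Lean on these libraries where they do the work, as an engineer would, in place of code of your own. Each camera call takes 0.05 s, during which the arm holds its last target. There are 200 camera calls.

## Working session

There is one attempt and no reset: what is moved stays moved. The work goes in short steps, Python scripts to look and compute and a tool call to move; the robot and the scene stay as the last step left them, time stands still between calls to the robot, and variables do not carry over. Pictures are saved under pics/ and viewed, about 8 in all and at most 12, crops included, and the job is handed in when it is done.

Besides the shell and the picture viewer there is one more tool, called after ">>>" as name([rows], argument=value, ...), one row to a line, values as JSON. step_arm: Moves the arm, as the interface text tells. Its arguments: {"type":"object","properties":{"series":{"type":"array","items":{"type":"array","items":{"type":"number"}}}},"required":["series"]}

```bash
mkdir -p pics; ls; cat > h.py <<'E'
import numpy as np, cv2
from bench import robot, cams, models
def K(s):
    h=s["pixels"].shape[0]; f=h/2/np.tan(np.radians(s["fov_y"])/2); return f
def proj(s,X):
    c=np.asarray(s["R"])@np.asarray(X,float)+np.asarray(s["t"]); u=c[:2]/c[2]; u=u*(1+s["k1"]*(u@u)); return u*K(s)+[s["cx"],s["cy"]]
def unproj(s,px,z):
    d=(np.asarray(px,float)-[s["cx"],s["cy"]])/K(s); u=d.copy()
    for _ in range(20): u=d/(1+s["k1"]*(u@u))
    R=np.asarray(s["R"]); t=np.asarray(s["t"]); o=-R.T@t; r=R.T@np.array([u[0],u[1],1]); return o+r*(z-o[2])/r[2]
def save(s,n,crop=None,k=1):
    p=s["pixels"][:,:,::-1]
    if crop: a,b,c,d=crop; p=p[b:d,a:c]
    cv2.imwrite("pics/"+n,cv2.resize(p,None,fx=k,fy=k,interpolation=cv2.INTER_CUBIC))
E
python3 - <<'E'
from h import *
np.set_printoptions(precision=4,suppress=True)
for n in ["top","scene"]:
    s=cams.snapshot(n); save(s,n+"0.png",k=1.42 if n=="top" else 1)
    np.save(n+".npy",s,allow_pickle=True)
    for l in ["chase","gap","pivot","turnbutton_post","block_center","block","long_block_center","galley","rack","tin","mallet","board"]:
        print(n,l,[(np.round(d["position"],4).tolist(),round(d["p"],2)) for d in models.pinpoint(s,l)[:3]])
print(robot.get_obs())
E
```

```text
pics
top chase [([0.6066, -0.1717, 0.0147], 0.6), ([0.4607, 0.3318, 0.0028], 0.56)]
top gap [([0.6194, -0.1834, 0.0328], 0.6)]
top pivot [([0.4742, -0.1716, 0.0356], 0.82)]
top turnbutton_post [([0.4892, -0.2022, 0.0581], 0.64), ([0.4572, 0.3319, 0.0001], 0.47), ([0.6058, -0.1683, 0.0131], 0.41)]
top block_center [([0.481, 0.3871, 0.0111], 0.83), ([0.249, 0.244, 0.0123], 0.78), ([0.6547, 0.5148, 0.011], 0.74)]
top block [([0.4843, 0.3865, 0.0003], 0.93), ([0.6576, 0.5155, 0.0016], 0.92), ([0.3366, 0.5555, -0.0008], 0.85)]
top long_block_center [([0.4471, 0.277, 0.0153], 0.6), ([0.512, 0.1161, 0.0003], 0.55)]
top galley [([0.4592, 0.3304, 0.0021], 0.82)]
top rack [([0.5128, 0.1168, 0.0018], 0.77), ([0.6986, 0.2907, 0.0013], 0.51)]
top tin [([0.7563, 0.1296, -0.0048], 0.88)]
top mallet [([0.6974, 0.2912, 0.0018], 0.83)]
top board [([0.6015, -0.1718, -0.0062], 0.72)]
scene chase [([0.6059, -0.1682, 0.0102], 0.93), ([0.4609, 0.3317, -0.0029], 0.7)]
scene gap [([0.6144, -0.1839, 0.0383], 0.72)]
scene pivot [([0.4736, -0.1731, 0.0376], 0.94)]
scene turnbutton_post [([0.4837, -0.2012, 0.062
[... 445 characters left out ...]
11, 0.0101], 0.21)]
scene tin [([0.7606, 0.1302, 0.0031], 0.89), ([0.6078, -0.1715, 0.0108], 0.26)]
scene mallet [([0.7006, 0.2985, 0.0014], 0.9)]
scene board [([0.607, -0.1715, 0.0012], 0.68), ([0.4811, 0.3829, 0.0105], 0.48)]
{'time': 1.3, 'joint_positions': array([ 1.0189,  0.0872,  1.3707, -0.    ,  1.6836, -0.1031]), 'qvel': array([-0.0017,  0.0009,  0.0006,  0.0012,  0.0016, -0.0001]), 'joint_torque': array([  0.0001, -34.0044, -30.2596,   0.0717,   0.0237,  -0.    ]), 'tool_pos': array([0.2387, 0.4955, 0.1746]), 'ee_rot': array([3.1415, 0.    , 2.6928]), 'wrist_force': array([ 0.0953, -0.2664,  0.0593]), 'wrist_torque': array([-0.0386, -0.0467, -0.0025]), 'width': 0.09408057238081924}
```

View pics/top0.png

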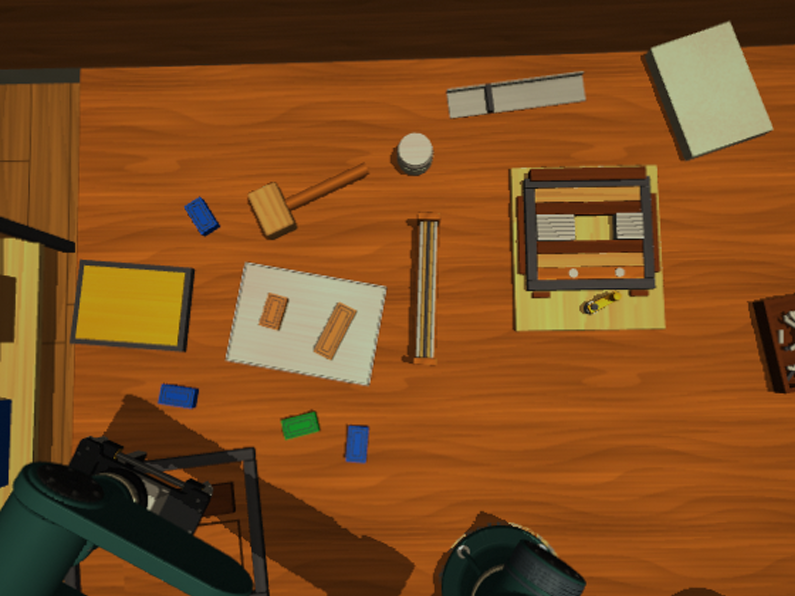

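View pics/scene0.png

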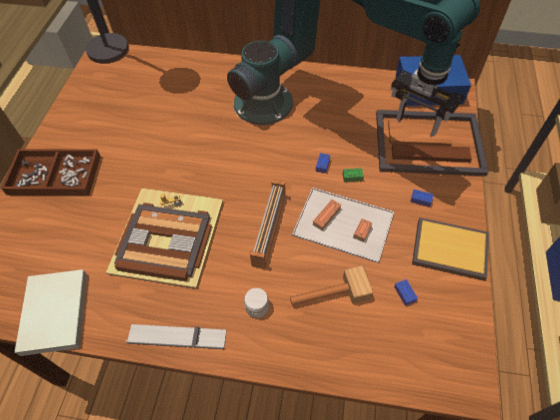

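Top view: tray with short block at ~(273,311) and long block at (335,331), and turnbutton at (600,302). The networks agree with it; blue and green blocks are decoys. Next I move over the board for a close look.

```bash
cat >> h.py <<'E'
from scipy.spatial.transform import Rotation as Ro
def rel(P,yaw=None,frm=None):
    o=robot.get_obs(); e=o["ee_rot"]; p=o["tool_pos"] if frm is None else frm
    R=Ro.from_euler("xyz",e).as_matrix(); d=R.T@(np.asarray(P)-p)*1000
    t=0 if yaw is None else -np.degrees((yaw-e[2]+np.pi)%(2*np.pi)-np.pi)
    return np.round(d,1).tolist(),round(float(t),1)
E
python3 - <<'E'
from h import *
print(rel([.50,-.20,.25],1.99))
for n in ["top"]:
    s=np.load(n+".npy",allow_pickle=True).item()
    B=[(511,168),(657,166),(664,328),(515,331)]
    print([unproj(s,np.array(p)/(795/560),.015).round(3).tolist() for p in B])
E
```

```text
([-537.3, -513.2, -75.4], 40.3)
[[0.729, -0.046, 0.015], [0.724, -0.305, 0.015], [0.434, -0.299, 0.015], [0.436, -0.041, 0.015]]
```

>>> step_arm([
  [-1,-537.3,-513.2,-75.4,40.3],
  [-1,-537.3,-513.2,-75.4,40.3],
  [-1,-537.3,-513.2,-75.4,40.3],
  [-1,-537.3,-513.2,-75.4,40.3],
  [-1,-537.3,-513.2,-75.4,40.3],
  [-1,-537.3,-513.2,-75.4,40.3],
  [-1,-537.3,-513.2,-75.4,40.3],
  [-1,-537.3,-513.2,-75.4,40.3],
  [-1,-537.3,-513.2,-75.4,40.3],
  [-1,-537.3,-513.2,-75.4,40.3],
  [-1,-537.3,-513.2,-75.4,40.3],
  [-1,-537.3,-513.2,-75.4,40.3],
  [-1,-537.3,-513.2,-75.4,40.3],
  [-1,-537.3,-513.2,-75.4,40.3],
  [-1,-537.3,-513.2,-75.4,40.3],
  [-1,-537.3,-513.2,-75.4,40.3],
])

```text
time: 3.3
tool_pos: [0.5, -0.1986, 0.2506]
ee_rot: [3.141, 0.001, 1.991]
wrist_force: [-0.0, 0.1, 0.3]
width: 0.0004
```

```bash
python3 - <<'E'
from h import *
s=cams.snapshot("wrist"); save(s,"w1.png",k=1.4); np.save("w1.npy",s,allow_pickle=True)
for l in ["chase","gap","pivot","turnbutton_post","board"]:
    print(l,[(np.round(d["position"],4).tolist(),round(d["p"],2)) for d in models.pinpoint(s,l)[:3]])
print(robot.get_obs()["tool_pos"],robot.get_obs()["ee_rot"],robot.get_obs()["wrist_force"],robot.get_obs()["time"])
E
```

```text
chase [([0.6083, -0.1761, 0.0134], 0.59)]
gap [([0.6185, -0.1831, 0.0361], 0.55)]
pivot [([0.4703, -0.1726, 0.0398], 0.72)]
turnbutton_post [([0.4895, -0.2056, 0.0597], 0.75)]
board [([0.6023, -0.1707, 0.0009], 0.94)]
[ 0.50005067 -0.19966948  0.25008049] [3.14138682e+00 1.31728684e-04 1.98986752e+00] [-0.49804363  0.14638699  0.57648383] 3.6
```

View pics/w1.png

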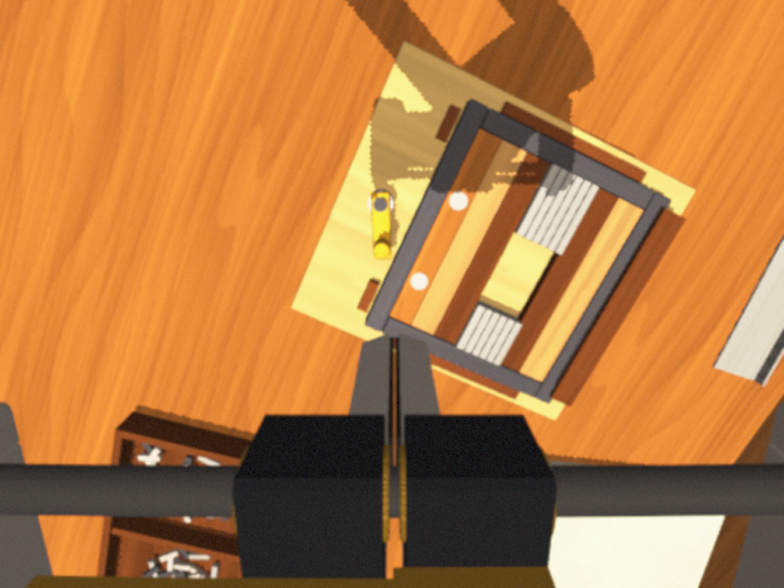

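```bash
python3 - <<'E'
from h import *
s=np.load("w1.npy",allow_pickle=True).item()
U=lambda p,z: unproj(s,np.array(p)/1.4,z)[:2].round(4)
print("pivot",U((381,200),.045),"post top",U((382,250),.0715))
c=[U(p,.033) for p in [(473,100),(669,200),(549,402),(367,325)]]; print("chase",c,np.mean(c,0))
for a,b in [(0,1),(3,2)]: d=c[b]-c[a];print("x edge yaw",np.degrees(np.arctan2(d[1],d[0])),np.hypot(*d))
for a,b in [(0,3),(1,2)]: d=c[a]-c[b];print("y edge yaw",np.degrees(np.arctan2(-d[0],d[1])),np.hypot(*d))
print(proj(s,[.5,-.2,.25])*1.4)
save(s,"w1c.png",(250,60,480,300),2.4)
E
```

```text
pivot [ 0.4757 -0.1665] post top [ 0.4921 -0.2004]
chase [array([ 0.5124, -0.0618]), array([ 0.7056, -0.0646]), array([ 0.7045, -0.2796]), array([ 0.5102, -0.2784])] [ 0.608175 -0.1711  ]
x edge yaw -0.8303154862580119 0.19322028878976455
x edge yaw -0.3538551788905153 0.1943037055745464
y edge yaw -0.581931581543144 0.21661117238037375
y edge yaw -0.29313863976386006 0.2150028139350739
[389.72811862 332.40143687]
```

View pics/w1c.png

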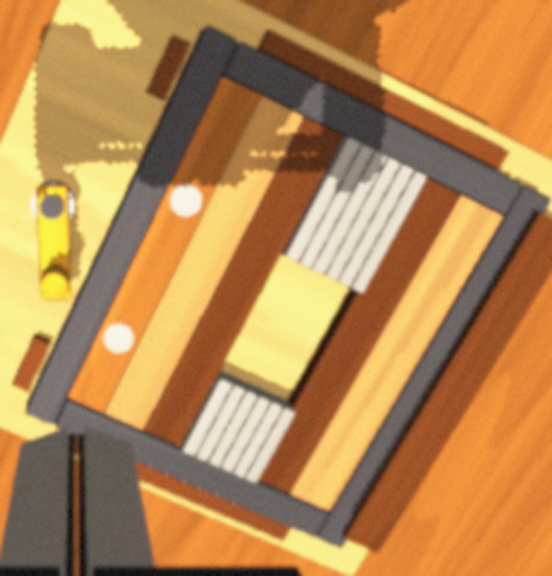

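Wrist view: turnbutton open, silver pivot at (51,205) and post at (55,285) in the crop, pocket empty at about (290,330). Board yaw is about -0.6° and the button angle about 0.45 rad. I'll push the post round with the closed fingers.

```bash
python3 - <<'E'
from h import *
pv=np.array([.474,-.170]); by=np.radians(-.6); a0=.45
def pt(a,gap=0,h=.011):
    v=35e-3*np.array([np.sin(a),-np.cos(a)])-(.007+h+gap)*np.array([np.cos(a),np.sin(a)])
    c,s=np.cos(by),np.sin(by); return pv+np.array([[c,-s],[s,c]])@v
st=pt(a0,.012); print(st)
print(rel([*st,.08],a0+np.pi/2+by),rel([*st,.049],a0+np.pi/2+by))
y0=a0+np.pi/2+by; R=Ro.from_euler("xyz",[np.pi,0,y0]).as_matrix()
for a in np.append(np.linspace(.45,1.571,9),[1.6]):
    print((R.T@np.append(pt(a)-st,0)*1000).round(1), round(-np.degrees(a-a0),1))
E
```

```text
[ 0.46174436 -0.21443871]
([2.1, -41.0, 170.1], -1.2) ([2.1, -41.0, 201.1], -1.2)
[ 0. 12.  0.] -0.0
[-2.2 17.1  0. ] -8.0
[-3.6 22.4  0. ] -16.1
[-4.3 27.9  0. ] -24.1
[-4.2 33.4  0. ] -32.1
[-3.4 38.8  0. ] -40.1
[-1.8 44.1  0. ] -48.2
[ 0.6 49.1  0. ] -56.2
[ 3.6 53.7  0. ] -64.2
[ 4.3 54.6  0. ] -65.9
```

>>> step_arm([
  [-1,2.1,-41,50,-1.2],
  [-1,2.1,-41,100,-1.2],
  [-1,2.1,-41,150,-1.2],
  [-1,2.1,-41,180,-1.2],
  [-1,2.1,-41,201,-1.2],
  [-1,2.1,-41,201,-1.2],
  [-1,2.1,-41,201,-1.2],
])

```text
time: 4.47
tool_pos: [0.4625, -0.2151, 0.0501]
ee_rot: [3.141, 0.001, 2.01]
wrist_force: [-0.3, -1.0, -0.3]
width: 0.0007
```

>>> step_arm([
  [-1,0,6,0,0],
  [-1,0,12,0,0],
  [-1,-2.2,17.1,0,-8],
  [-1,-3.6,22.4,0,-16.1],
  [-1,-4.3,27.9,0,-24.1],
  [-1,-4.2,33.4,0,-32.1],
  [-1,-3.4,38.8,0,-40.1],
  [-1,-1.8,44.1,0,-48.2],
  [-1,-1.8,44.1,0,-48.2],
])

```text
time: 5.6
tool_pos: [0.5032, -0.1973, 0.0494]
ee_rot: [3.142, 0.001, 2.851]
wrist_force: [-0.2, 0.2, 0.0]
width: 0.0005
```

```bash
python3 - <<'E'
from h import *
for n in ["wrist","top"]:
    s=cams.snapshot(n); np.save(n+"2.npy",s,allow_pickle=True)
    for l in ["turnbutton_post","pivot","chase"]:
        print(n,l,[(np.round(d["position"],4).tolist(),round(d["p"],2)) for d in models.pinpoint(s,l)[:2]])
    if n=="wrist": save(s,"w2.png",k=1.4)
E
```

```text
wrist turnbutton_post [([0.4876, -0.206, 0.0564], 0.76)]
wrist pivot [([0.4736, -0.1757, 0.0393], 0.65)]
wrist chase []
top turnbutton_post []
top pivot [([0.475, -0.169, 0.0354], 0.85)]
top chase [([0.6043, -0.1711, 0.012], 0.75)]
```

View pics/w2.png

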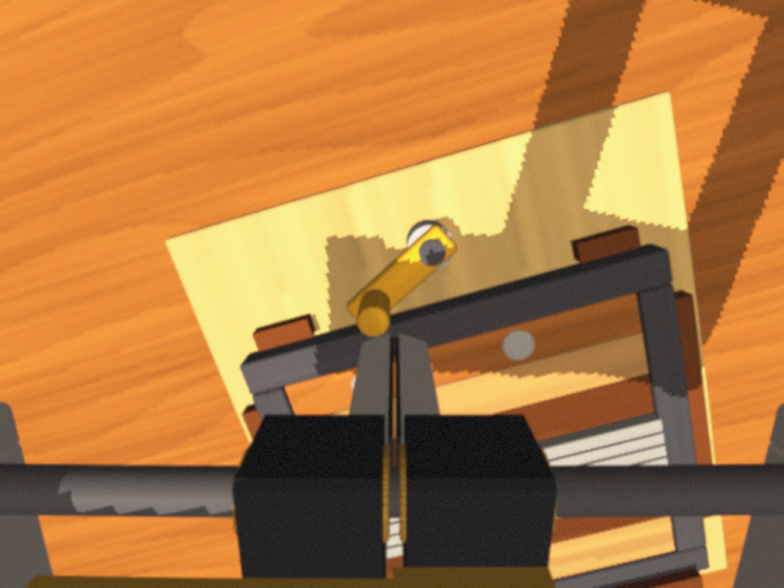

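```bash
python3 - <<'E'
from h import *
s=np.load("wrist2.npy",allow_pickle=True).item()
U=lambda p,z: unproj(s,np.array(p)/1.4,z)[:2].round(4)
print("pivot",U((432,252),.05),"post top",U((373,320),.0715),"bar tip",U((360,308),.0435),"post base",U((373,300),.0435))
print(proj(s,robot.get_obs()["tool_pos"])*1.4, robot.get_obs()["tool_pos"])
w=np.load("w1.npy",allow_pickle=True).item()
print(proj(w,[.4895,-.2045,.0715])*1.4,proj(s,[.4895,-.2045,.0715])*1.4)
t=np.load("top2.npy",allow_pickle=True).item(); save(t,"t2.png",(330,100,490,250),4)
E
```

```text
pivot [ 0.4744 -0.1701] post top [ 0.49  -0.201] bar tip [ 0.4918 -0.2091] post base [ 0.4898 -0.2021]
[390.06535798 326.06431064] [ 0.50235941 -0.19764345  0.04898617]
[377.00951677 253.29773413] [364.36589505 321.34661388]
```

View pics/t2.png

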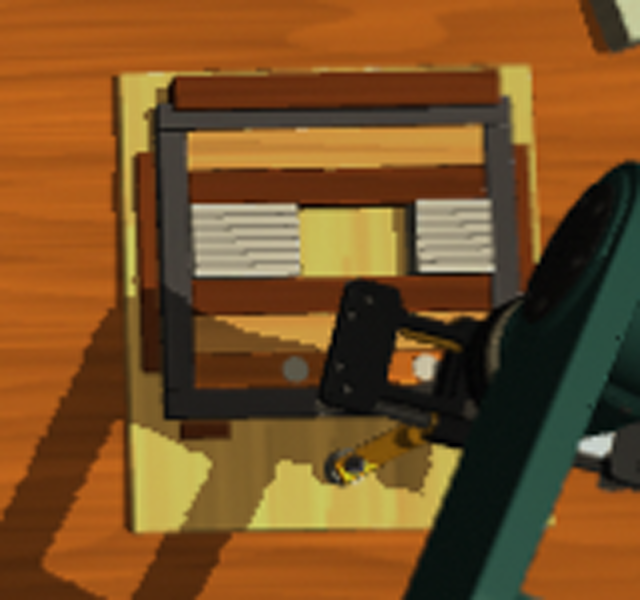

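The post is still at about 0.46 rad and the closed fingers have ended up past it, so the push slipped by. I'll grip the post and swing it instead.

>>> step_arm([
  [-0.1,0,0,-30,0],
  [-0.1,0,0,-55,0],
  [-0.1,0,0,-55,0],
  [-0.1,0,0,-55,0],
])

```text
time: 6.5
tool_pos: [0.5019, -0.1973, 0.1029]
ee_rot: [3.141, -0.001, 2.851]
wrist_force: [0.1, 0.9, 0.3]
width: 0.0371
```

```bash
python3 - <<'E'
from h import *
y=.46+np.pi/2-.01
print(robot.get_obs()["tool_pos"],rel([.4895,-.2020,.104],y),rel([.4895,-.2020,.049],y))
E
```

```text
[ 0.50187575 -0.19732173  0.10288349] ([10.5, -8.0, -1.1], 47.6) ([10.4, -8.0, 53.9], 47.6)
```

>>> step_arm([
  [-0.1,10.5,-8,-1,10],
  [-0.1,10.5,-8,-1,20],
  [-0.1,10.5,-8,-1,30],
  [-0.1,10.5,-8,-1,40],
  [-0.1,10.5,-8,-1,47.6],
  [-0.1,10.5,-8,-1,47.6],
  [-0.1,10.5,-8,25,47.6],
  [-0.1,10.5,-8,45,47.6],
  [-0.1,10.5,-8,54,47.6],
  [-0.1,10.5,-8,54,47.6],
])

```text
time: 7.75
tool_pos: [0.4894, -0.2019, 0.049]
ee_rot: [-3.14, -0.002, 2.022]
wrist_force: [-0.4, 0.6, 1.2]
width: 0.0424
```

>>> step_arm([
  [-1,0,0,0,0],
  [-1,0,0,0,0],
  [-1,0,0,0,0],
  [-1,0,0,0,0],
  [-1,0,0,0,0],
])

```text
time: 8.38
tool_pos: [0.4901, -0.2022, 0.0501]
ee_rot: [3.141, 0.0, 2.021]
wrist_force: [-0.8, -0.4, -0.7]
width: 0.0001
```

```bash
python3 - <<'E'
from h import *
s=cams.snapshot("wrist"); save(s,"w3.png",k=1.4); np.save("w3.npy",s,allow_pickle=True)
o=robot.get_obs(); print(o["tool_pos"],o["ee_rot"],o["width"],o["wrist_force"])
for l in ["turnbutton_post","pivot"]:
    print(l,[(np.round(d["position"],4).tolist(),round(d["p"],2)) for d in models.pinpoint(s,l)[:2]])
E
```

```text
[ 0.49007454 -0.20221107  0.04998372] [ 3.14151547e+00 -5.37750054e-05  2.02085347e+00] 0.00044715415753203956 [-0.71538805 -0.75190416 -0.36357285]
turnbutton_post [([0.4906, -0.2057, 0.0562], 0.58)]
pivot [([0.4727, -0.1706, 0.039], 0.57)]
```

View pics/w3.png

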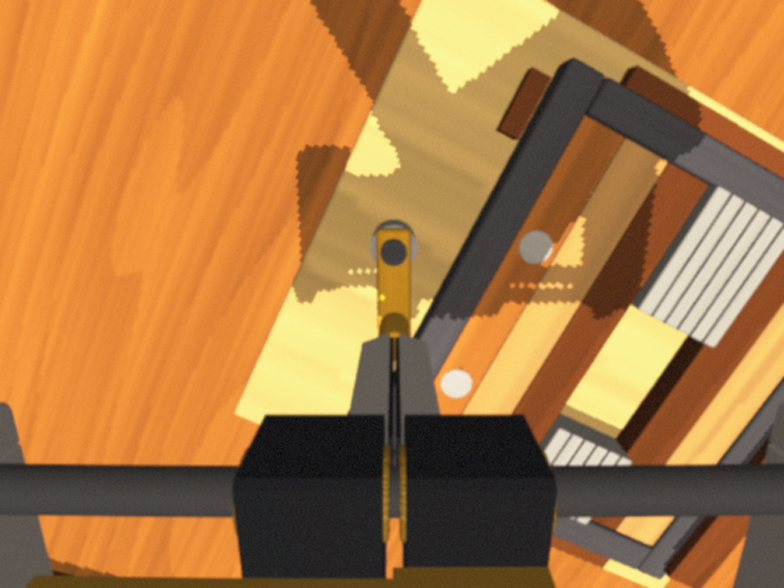

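The jaws shut to 0 with nothing between them, although both the kinematics and the cameras put the post there. I'll check the true tip position with the scene camera.

```bash
python3 - <<'E'
from h import *
w=np.load("w3.npy",allow_pickle=True).item()
for z in (.0435,.0715): print(proj(w,[.4895,-.202,z])*1.4)
print("cam",-np.asarray(w["R"]).T@w["t"],w["R"])
s=cams.snapshot("scene"); np.save("s3.npy",s,allow_pickle=True)
P=[[.49,-.2022,.05],[.4895,-.202,.0435],[.4895,-.202,.0715],[.474,-.17,.0435]]
q=[proj(s,p) for p in P]; print(np.round(q,1),s["k1"],K(s))
x,y=map(int,q[0]); x-=60;y-=45
save(s,"s3.png",(x,y,x+120,y+90),6.5); print(x,y,[((a-[x,y])*6.5).round() for a in q])
E
```

```text
[389.89432645 324.25250539]
[389.46129776 347.39686823]
cam [ 0.45692856 -0.13093603  0.25857992] [[ 0.90060999  0.4346258   0.00143339]
 [ 0.41822348 -0.86751002  0.26928699]
 [ 0.11828255 -0.24192308 -0.96305891]]
[[163.4 199.7]
 [164.  200.8]
 [161.8 195.3]
 [175.9 198. ]] -0.011392630225315427 476.42690055735846
103 154 [array([392., 297.]), array([396., 304.]), array([382., 268.]), array([474., 286.])]
```

View pics/s3.png

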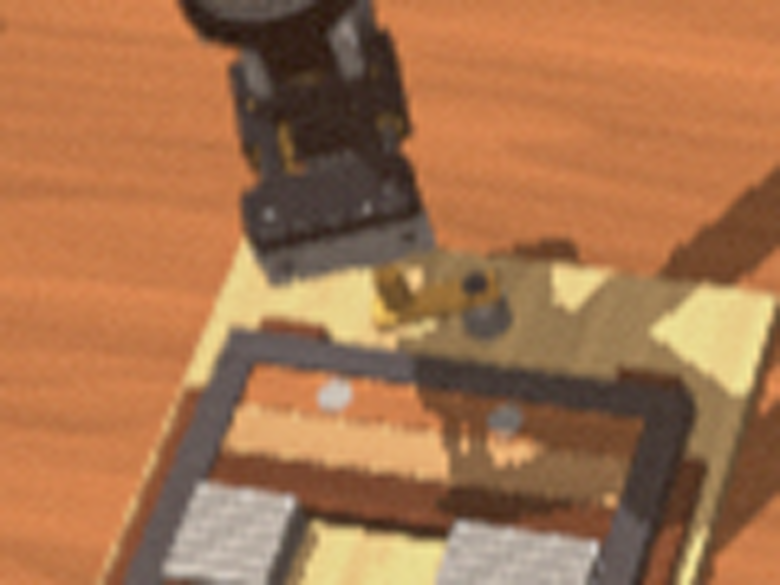

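```bash
python3 - <<'E'
from h import *
s=np.load("s3.npy",allow_pickle=True).item()
for p in ([.57,-.163,.147],[.49,-.2022,.147],[.49,-.2022,.075],[.49,-.2022,.09]): print(p,(proj(s,p)-[103,154])*6.5)
print(rel([.40,-.235,.03]))
E
```

```text
[0.57, -0.163, 0.147] [372.54956362 330.58945338]
[0.49, -0.2022, 0.147] [341.70280466 166.74751419]
[0.49, -0.2022, 0.075] [379.84549571 264.7702339 ]
[0.49, -0.2022, 0.09] [372.17174933 245.05372252]
([9.7, -95.4, 19.9], 0.0)
```

>>> step_arm([
  [-1,9.7,-50,0,0],
  [-1,9.7,-95,0,0],
  [-1,9.7,-95,20,0],
  [-1,9.7,-95,30,0],
  [-1,9.7,-95,30,0],
])

```text
time: 9.2
tool_pos: [0.3999, -0.2342, 0.0191]
ee_rot: [-3.141, -0.002, 2.021]
wrist_force: [0.6, -0.3, -0.6]
width: 0.0006
```

```bash
python3 - <<'E'
from h import *
o=robot.get_obs(); print(o)
s=cams.snapshot("scene"); np.save("s4.npy",s,allow_pickle=True)
q=proj(s,o["tool_pos"]); x,y=map(int,q); x-=60;y-=50; print((q-[x,y])*6.5,x,y)
save(s,"s4.png",(x,y,x+120,y+90),6.5)
E
```

```text
{'time': 9.2, 'joint_positions': array([-6.52324354e-01, -1.73696742e-02,  1.79440585e+00,  1.27590785e-04,
        1.36672636e+00, -1.10279533e+00]), 'qvel': array([ 0.00650904, -0.00617447, -0.02585675, -0.00024959,  0.00582919,
        0.00071402]), 'joint_torque': array([-1.82344057e-01, -2.69373500e+01, -2.74947882e+01,  7.16776529e-03,
        4.64126794e-02,  4.18338686e-05]), 'tool_pos': array([ 0.39990602, -0.23419555,  0.01908273]), 'ee_rot': array([-3.14072527e+00, -1.99290360e-03,  2.02124045e+00]), 'wrist_force': array([ 0.56215107, -0.29275663, -0.55314721]), 'wrist_torque': array([-0.02010967,  0.04654225, -0.02913083]), 'width': 0.0006119178085280813}
[392.85008243 329.52005175] 104 130
```

View pics/s4.png

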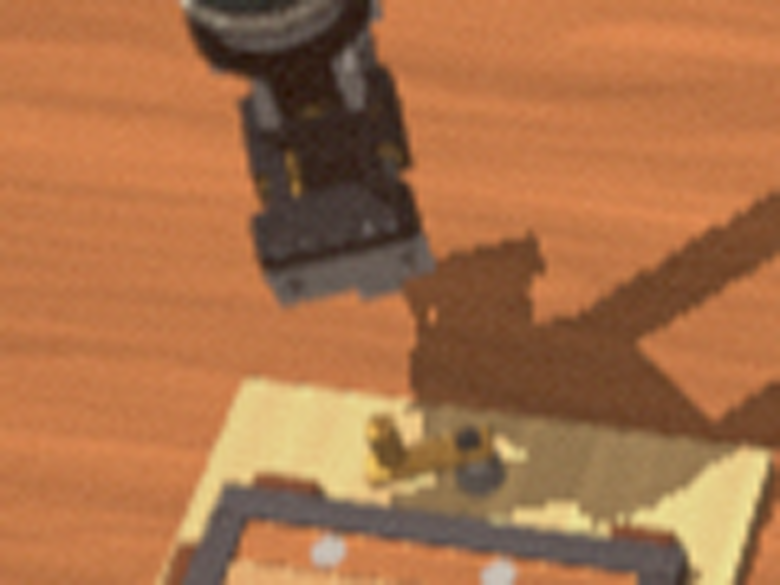

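The tip clearly rides higher than reported: no fingers show where the TCP projects, and its shadow is detached. I'll probe the table gently for the offset.

>>> step_arm([
  [-1,0,0,5,0],
  [-1,0,0,10,0],
  [-1,0,0,14,0],
  [-1,0,0,18,0],
  [-1,0,0,18,0],
])

```text
time: 9.88
tool_pos: [0.4, -0.2346, 0.0015]
ee_rot: [-3.141, -0.001, 2.021]
wrist_force: [0.0, -0.1, 0.4]
width: 0.0006
```

>>> step_arm([
  [-1,0,0,4,0],
  [-1,0,0,8,0],
  [-1,0,0,12,0],
  [-1,0,0,16,0],
  [-1,0,0,16,0],
])

```text
time: 10.5
tool_pos: [0.4, -0.2346, -0.0145]
ee_rot: [-3.141, -0.001, 2.021]
wrist_force: [0.7, -0.6, 0.4]
width: 0.0004
```

>>> step_arm([
  [-1,0,0,2,0],
  [-1,0,0,4,0],
  [-1,0,0,4,0],
])

```text
time: 10.88
tool_pos: [0.4002, -0.2347, -0.0182]
ee_rot: [-3.142, -0.0, 2.021]
wrist_force: [0.4, 0.9, -0.3]
width: 0.0004
```

>>> step_arm([
  [-1,0,0,2,0],
  [-1,0,0,4,0],
  [-1,0,0,4,0],
])

```text
time: 11.25
tool_pos: [0.4002, -0.2347, -0.0223]
ee_rot: [-3.141, -0.0, 2.021]
wrist_force: [0.1, -0.1, -0.2]
width: 0.0005
```

>>> step_arm([
  [-1,0,0,2,0],
  [-1,0,0,3,0],
  [-1,0,0,3,0],
])

```text
time: 11.62
tool_pos: [0.4003, -0.2347, -0.0252]
ee_rot: [-3.142, -0.0, 2.021]
wrist_force: [-0.1, 0.5, -0.6]
width: 0.0007
```

>>> step_arm([
  [-1,0,0,2,0],
  [-1,0,0,3,0],
  [-1,0,0,3,0],
])

```text
time: 12.0
tool_pos: [0.4003, -0.2347, -0.0282]
ee_rot: [-3.142, -0.0, 2.021]
wrist_force: [-0.6, 0.4, 0.9]
width: 0.0006
```

>>> step_arm([
  [-1,0,0,2,0],
  [-1,0,0,3,0],
  [-1,0,0,3,0],
])

```text
time: 12.38
tool_pos: [0.4004, -0.2348, -0.0306]
ee_rot: [3.142, -0.0, 2.021]
wrist_force: [-1.3, 0.2, 3.7]
width: 0.0004
```

>>> step_arm([
  [-1,0,0,1,0],
  [-1,0,0,2,0],
  [-1,0,0,2,0],
])

```text
time: 12.75
tool_pos: [0.4004, -0.2349, -0.0307]
ee_rot: [-3.141, -0.0, 2.021]
wrist_force: [-4.1, 3.3, 14.7]
width: 0.0001
```

>>> step_arm([
  [-1,0,0,1,0],
  [-1,0,0,2,0],
  [-1,0,0,2,0],
])

```text
time: 13.12
tool_pos: [0.4004, -0.2349, -0.0308]
ee_rot: [-3.141, -0.0, 2.021]
wrist_force: [-9.0, 5.6, 24.6]
width: 0.0004
```

Contact came at a reported z of -0.0305, so the true tip sits about 30 mm above the reported TCP. I'll check whether that offset is constant by comparing the camera pose with the reported tool pose across poses.

>>> step_arm([
  [-1,0,0,-10,0],
  [-1,0,0,-40,0],
  [-1,0,0,-80,0],
  [-1,0,0,-120,0],
  [-1,0,0,-120,0],
])

```text
time: 13.75
tool_pos: [0.4026, -0.2366, 0.0884]
ee_rot: [3.138, 0.007, 2.021]
wrist_force: [0.5, -0.7, -0.2]
width: 0.0005
```

```bash
python3 - <<'E'
from h import *
np.set_printoptions(precision=4,suppress=True)
s=cams.snapshot("wrist"); np.save("w5.npy",s,allow_pickle=True); o=robot.get_obs()
L=[(np.load("w1.npy",allow_pickle=True).item(),[.50005,-.19967,.25008],[3.14139,.00013,1.98987]),
(np.load("w3.npy",allow_pickle=True).item(),[.49007,-.20221,.04998],[3.1415,0,2.02085]),
(np.load("wrist2.npy",allow_pickle=True).item(),[.5024,-.1976,.049],[3.142,.001,2.851]),
(s,o["tool_pos"],o["ee_rot"])]
for w,p,e in L:
    Rt=Ro.from_euler("xyz",e).as_matrix(); Rc=np.asarray(w["R"]); c=-Rc.T@w["t"]
    print(Rt.T@(c-p), Ro.from_matrix(Rc@Rt).as_euler("xyz",degrees=True))
print(o["tool_pos"],o["joint_positions"],o["wrist_force"])
t=cams.snapshot("top"); print(unproj(t,(0,0),0))
w=L[0][0]
for l in ["chase","gap","pivot","turnbutton_post","tin","rack","board"]:
    print(l,[(np.round(d["position"],4).tolist(),round(d["p"],2)) for d in models.find_in(s,l)[:1]],[(np.round(d["position"],4).tolist(),round(d["p"],2)) for d in models.find_in(t,l)[:1]])
E
```

```text
[ 0.0798  0.0012 -0.209 ] [  0.1235  15.646  -89.9403]
[ 0.0786  0.0012 -0.2086] [  0.0699  15.6219 -90.0256]
[ 0.0769  0.0016 -0.2089] [  0.0287  15.6444 -90.0377]
[ 0.0779  0.0015 -0.2106] [  0.1878  15.8624 -90.0269]
[ 0.4012 -0.2355  0.086 ] [-0.6528 -0.0706  1.7065  0.0001  1.5025 -1.1028] [-0.0184 -0.753   0.0686]
[1.0813 0.8957 0.    ]
chase [([0.5522, -0.1788, 0.0326], 0.87)] [([0.5922, -0.1724, 0.0266], 0.95)]
gap [([0.5504, -0.1777, 0.0287], 0.94)] [([0.5995, -0.1752, 0.0279], 0.89)]
pivot [([0.4768, -0.1545, 0.0178], 0.92)] [([0.5091, -0.1599, 0.0133], 0.66)]
turnbutton_post [([0.4852, -0.196, 0.0458], 0.94)] [([0.4833, 0.3839, 0.0266], 0.51)]
tin [] [([0.7497, 0.1298, 0.0581], 0.63)]
rack [] [([0.5099, 0.1167, 0.0591], 0.83)]
board [([0.4758, -0.1564, 0.0138], 0.87)] [([0.5053, -0.1562, 0.0093], 0.76)]
```

```bash
python3 - <<'E'
from h import *
np.set_printoptions(precision=4,suppress=True)
from scipy.optimize import least_squares
s=np.load("w1.npy",allow_pickle=True).item()
px=np.array([(403,42),(693,190),(560,418),(292,308),(473,100),(669,200),(549,402),(367,325),(381,203),(418,282),(458,201)])/1.4
C=lambda a,b,z:[[-a,b,z],[a,b,z],[a,-b,z],[-a,-b,z]]
ch=np.array(C(.1,.11,.033))
Rc=np.asarray(s["R"]); c0=-Rc.T@s["t"]
def f(q,full=False):
    x,y,w,bx,dx,dy,dz,rx,ry=q
    bd=np.array(C(.1475,.13,.015))+[bx,0,0]
    X=np.vstack([bd,ch]); c,sn=np.cos(w),np.sin(w)
    X=X@np.array([[c,-sn,0],[sn,c,0],[0,0,1]]).T+[x,y,0]
    R2=Rc@Ro.from_rotvec([rx,ry,0]).as_matrix(); s2=dict(s,R=R2,t=-R2@(c0+[dx,dy,dz]))
    r=np.array([proj(s2,p) for p in X])-px[:8]
    return np.r_[r.ravel(),np.array([dx,dy])/.001*.3,np.array([rx,ry])/.004]   # weak priors
r=least_squares(f,[.6,-.17,0,-.03,0,0,0,0,0]); print(r.x, np.sqrt(np.mean(r.fun[:16]**2))); print(r.fun.reshape(-1,2).round(1))
E
```

```text
[ 0.6117 -0.171  -0.0049 -0.023   0.      0.      0.0081 -0.0017  0.0015] 1.022799366425599
[[ 0.8  0.9]
 [ 0.6 -0.8]
 [-2.9 -0. ]
 [ 0.8  0.1]
 [-1.5 -0. ]
 [ 1.3 -0.4]
 [ 1.   0.2]
 [-0.3 -0.1]
 [ 0.   0. ]
 [-0.4  0.4]]
```

```bash
python3 - <<'E'
from h import *
np.set_printoptions(precision=4,suppress=True)
s=np.load("w5.npy",allow_pickle=True).item(); o=robot.get_obs()
Rt=Ro.from_euler("xyz",o["ee_rot"]).as_matrix()
for px in [(363,340),(395,338),(427,340),(350,415),(440,415),(375,338),(415,338)]:
    print(px,[(Rt.T@(unproj(s,np.array(px)/1.4,o["tool_pos"][2]+dz)-o["tool_pos"])*1000).round(1) for dz in (0,.0305)])
y=.46+np.pi/2-.01
print(o["tool_pos"],rel([.4895,-.2020,.06],y),rel([.4895,-.2020,.019],y))
E
python3 - <<'E'
import cv2,numpy as np
s=np.load("w5.npy",allow_pickle=True).item()
cv2.imwrite("pics/w5.png",cv2.resize(s["pixels"][:,:,::-1],None,fx=1.4,fy=1.4))
E
```

```text
(363, 340) [array([ -8.8, -11.7,  -0. ]), array([  3.7,  -9.8, -30.5])]
(395, 338) [array([-7.8,  3.2,  0. ]), array([  4.5,   3. , -30.5])]
(427, 340) [array([-8.8, 18.2,  0. ]), array([  3.6,  15.8, -30.5])]
(350, 415) [array([-48.3, -18.8,  -0. ]), array([-30.1, -15.9, -30.5])]
(440, 415) [array([-48.4,  25.3,   0. ]), array([-30.2,  21.9, -30.5])]
(375, 338) [array([-7.8, -6.1, -0. ]), array([  4.5,  -5. , -30.5])]
(415, 338) [array([-7.8, 12.6,  0. ]), array([  4.5,  11. , -30.5])]
[ 0.4004 -0.2348  0.085 ] ([-9.2, 94.5, 25.0], 0.0) ([-9.2, 94.5, 66.0], 0.0)
```

View pics/w5.png

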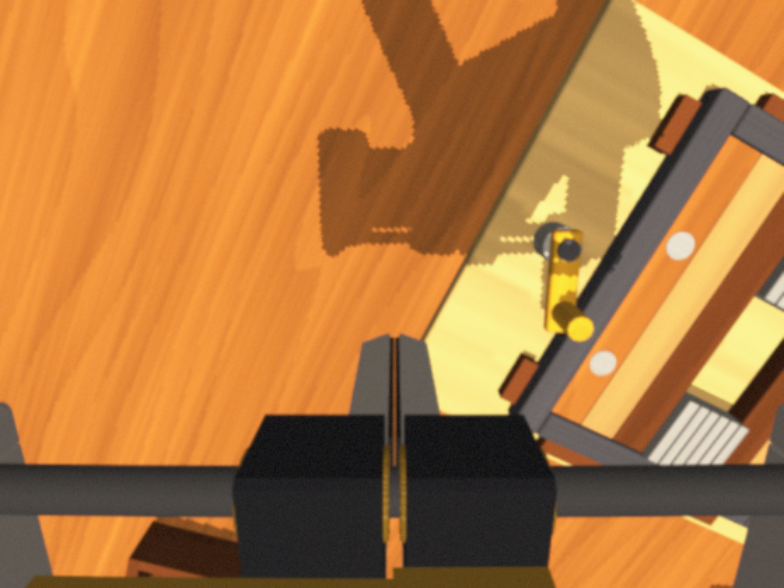

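Wrist view: the fingertips end at (395,338), which fits tips about 30 mm short of the reported TCP. I'll regrip the post with the corrected height.

>>> step_arm([
  [-0.1,-7,40,25,0],
  [-0.1,-7,92.5,25,0],
  [-0.1,-7,92.5,25,0],
  [-0.1,-7,92.5,25,0],
  [-0.1,-7,92.5,45,0],
  [-0.1,-7,92.5,66,0],
  [-0.1,-7,92.5,66,0],
])

```text
time: 15.42
tool_pos: [0.4843, -0.2008, 0.0176]
ee_rot: [-3.139, -0.003, 2.019]
wrist_force: [0.1, 0.3, 1.0]
width: 0.0425
```

>>> step_arm([
  [-1,0,0,0,0],
  [-1,0,0,0,0],
  [-1,0,0,0,0],
  [-1,0,0,0,0],
  [-1,0,0,0,0],
])

```text
time: 16.05
tool_pos: [0.4879, -0.2013, 0.02]
ee_rot: [3.14, 0.002, 2.021]
wrist_force: [2.1, 0.5, 2.8]
width: 0.0131
```

Post gripped (width 13.1 mm). Now I swing it about the pivot.

```bash
python3 - <<'E'
from h import *
o=robot.get_obs(); P0=o["tool_pos"]; pv=np.array([.4745,-.170]); v=P0[:2]-pv
R=Ro.from_euler("xyz",[np.pi,0,o["ee_rot"][2]]).as_matrix(); print(np.hypot(*v),np.arctan2(v[0],-v[1]))
for D in np.linspace(0,1.2,13)[1:]:
    c,s=np.cos(D),np.sin(D); P=pv+np.array([[c,-s],[s,c]])@v
    print(round(D,2),(R.T@np.append(P-P0[:2],0)*1000).round(1),round(-np.degrees(D),1))
E
```

```text
0.034031841525079 0.403222192367549
0.1 [0.  3.4 0. ] -5.7
0.2 [0.4 6.8 0. ] -11.5
0.3 [ 1.  10.1  0. ] -17.2
0.4 [ 2.1 13.4  0. ] -22.9
0.5 [ 3.4 16.5  0. ] -28.6
0.6 [ 5.  19.5  0. ] -34.4
0.7 [ 7.  22.3  0. ] -40.1
0.8 [ 9.2 24.9  0. ] -45.8
0.9 [11.6 27.2  0. ] -51.6
1.0 [14.3 29.3  0. ] -57.3
1.1 [17.2 31.2  0. ] -63.0
1.2 [20.2 32.7  0. ] -68.8
```

>>> step_arm([
  [-1,0,3.4,0,-5.7],
  [-1,0.4,6.8,0,-11.5],
  [-1,1,10.1,0,-17.2],
  [-1,2.1,13.4,0,-22.9],
  [-1,3.4,16.5,0,-28.6],
  [-1,3.4,16.5,0,-28.6],
])

```text
time: 16.8
tool_pos: [0.5008, -0.1912, 0.0199]
ee_rot: [-3.142, 0.002, 2.519]
wrist_force: [1.2, -2.1, 5.2]
width: 0.0131
```

>>> step_arm([
  [-1,0,3.4,0,-5.7],
  [-1,0.4,6.8,0,-11.5],
  [-1,1,10.1,0,-17.2],
  [-1,2.1,13.4,0,-22.9],
  [-1,3.4,16.5,0,-28.6],
  [-1,5,19.5,0,-34.4],
  [-1,5,19.5,0,-34.4],
])

```text
time: 17.68
tool_pos: [0.5076, -0.1726, 0.0199]
ee_rot: [-3.14, 0.001, 3.119]
wrist_force: [-0.5, -1.0, 5.9]
width: 0.0133
```

>>> step_arm([
  [-1,0,1.7,0,-2.9],
  [-1,0,1.7,0,-2.9],
  [-1,0,1.7,0,-2.9],
])

```text
time: 18.05
tool_pos: [0.5077, -0.1714, 0.0199]
ee_rot: [-3.139, 0.001, -3.115]
wrist_force: [-0.0, -2.3, 5.5]
width: 0.013
```

>>> step_arm([
  [-1,0,1.5,0,0],
  [-1,0,1.5,0,0],
  [-1,0,1.5,0,0],
])

```text
time: 18.42
tool_pos: [0.5076, -0.1714, 0.0199]
ee_rot: [-3.137, 0.001, -3.115]
wrist_force: [0.2, -6.1, 4.0]
width: 0.0134
```

Force builds without motion, so the stop is reached. Release, lift and check.

>>> step_arm([
  [-0.1,0,-1.5,0,0],
  [-0.1,0,-1.5,0,0],
  [-0.1,0,-1.5,0,0],
  [-0.1,0,-1.5,0,0],
  [-0.1,0,-1.5,-30,0],
  [-0.1,0,-1.5,-80,0],
  [-0.1,0,-1.5,-140,0],
  [1,0,-1.5,-200,0],
  [1,0,-1.5,-200,0],
])

```text
time: 19.55
tool_pos: [0.5101, -0.1712, 0.2259]
ee_rot: [-3.136, 0.011, -3.112]
wrist_force: [-0.1, 0.2, -0.9]
width: 0.059
```

```bash
python3 - <<'E'
from h import *
np.set_printoptions(precision=4,suppress=True)
s=cams.snapshot("wrist"); np.save("w6.npy",s,allow_pickle=True); print(robot.get_obs()["tool_pos"])
t=cams.snapshot("top"); np.save("t6.npy",t,allow_pickle=True)
for n,q in (("w",s),("t",t)):
  for l in ["turnbutton_post","pivot","gap","block_center","block"]:
    print(n,l,[(np.round(d["position"],4).tolist(),round(d["p"],2)) for d in models.pinpoint(q,l)[:3]])
q=proj(t,[.6,-.17,.03]); 
a=cv2.resize(s["pixels"],(560,420)); 
c=np.array(proj(t,[.481,.385,.027])).astype(int); cr=t["pixels"][c[1]-30:c[1]+30,c[0]-25:c[0]+25]; cr=cv2.resize(cr,(240,288),interpolation=cv2.INTER_CUBIC)
im=np.zeros((420,800,3),np.uint8); im[:,:560]=a; im[:288,560:]=cr; cv2.imwrite("pics/w6.png",im[:,:,::-1]); print(c)
# block segmentation: orange/brown vs pale tray in top
hsv=cv2.cvtColor(t["pixels"],cv2.COLOR_RGB2HSV); m=((hsv[...,1]>110)&(hsv[...,0]<25)).astype(np.uint8)
n,lab,st,ce=cv2.connectedComponentsWithStats(m)
for i in range(1,n):
    if 60<st[i,4]<2000: print(st[i],ce[i],end=" ")
    if lab[c[1],c[0]]==i or (60<st[i,4]<2000 and abs(ce[i]-c).max()<12):
        pts=np.argwhere(lab==i)[:,::-1].astype(np.float32); W=np.array([unproj(t,p,.027)[:2] for p in pts]); r=cv2.minAreaRect((W*1000).astype(np.float32)); print("RECT",r)
E
```

```text
[ 0.5087 -0.1706  0.2221]
w turnbutton_post [([0.5099, -0.1731, 0.0567], 0.91)]
w pivot [([0.4754, -0.1711, 0.0369], 0.96)]
w gap [([0.6172, -0.1805, 0.0347], 0.93)]
w block_center []
w block []
t turnbutton_post [([0.5084, -0.1716, 0.0565], 0.45)]
t pivot [([0.4771, -0.1707, 0.0356], 0.74), ([0.6062, -0.1697, -0.004], 0.46), ([0.7011, 0.2913, 0.0016], 0.29)]
t gap [([0.6188, -0.1901, 0.0348], 0.81)]
t block_center [([0.2858, 0.343, 0.0147], 0.93), ([0.2498, 0.2441, 0.0105], 0.93), ([0.658, 0.5141, 0.009], 0.91)]
t block [([0.2803, 0.3374, -0.0001], 0.92), ([0.25, 0.2421, 0.0013], 0.83), ([0.3362, 0.5563, 0.0002], 0.72)]
[192 219]
[445 173  19  19  80] [458.5875 184.525 ] [182 206  21  27 354] [192.2994 218.9972] RECT ((481.2756042480469, 384.2730712890625), (36.64401626586914, 60.34340286254883), 71.18085479736328)
[221 213  30  40 578] [235.3426 232.6592]
```

View pics/w6.png

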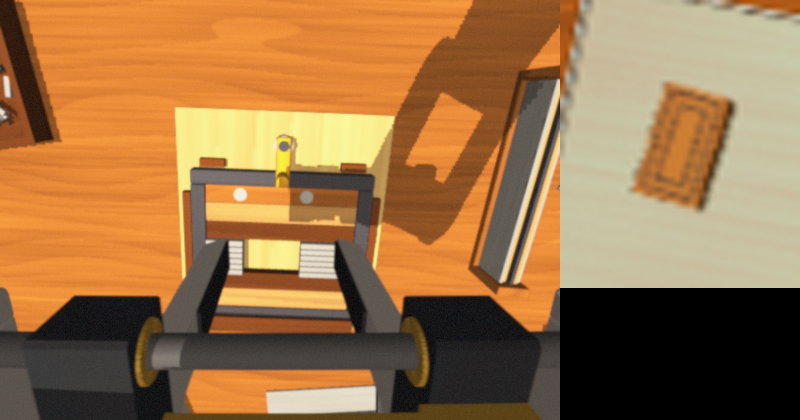

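Turnbutton secured: the bar lies square across the near rim at (283,165). The short block's centre is (0.481, 0.384) with its long axis at -18.8°. Next I go above it.

```bash
python3 - <<'E'
from h import *
print(rel([.4813,.3845,.10],2.813))
E
```

```text
([9.5, 555.1, 118.7], 20.5)
```

>>> step_arm([
  [0.3,9.5,60,0,5],
  [0.3,9.5,120,0,10],
  [0.3,9.5,180,0,15],
  [0.3,9.5,240,0,20.5],
  [0.3,9.5,300,0,20.5],
  [0.3,9.5,360,0,20.5],
  [0.3,9.5,420,0,20.5],
  [0.3,9.5,480,0,20.5],
  [0.3,9.5,540,40,20.5],
  [0.3,9.5,555,100,20.5],
  [0.3,9.5,555,118,20.5],
  [0.3,9.5,555,118,20.5],
  [0.3,9.5,555,118,20.5],
])

```text
time: 21.78
tool_pos: [0.4825, 0.3846, 0.1028]
ee_rot: [3.139, 0.002, 2.813]
wrist_force: [-0.8, 0.3, -0.4]
width: 0.0609
```

```bash
python3 - <<'E'
from h import *
s=cams.snapshot("wrist"); np.save("w7.npy",s,allow_pickle=True); o=robot.get_obs(); print(o["tool_pos"],o["ee_rot"])
for l in ["block_center","block","long_block_center"]:
    print(l,[(np.round(d["position"],4).tolist(),round(d["p"],2)) for d in models.pinpoint(s,l)[:3]])
c=np.array(proj(s,[.481,.384,.027]));print(c)
hsv=cv2.cvtColor(s["pixels"],cv2.COLOR_RGB2HSV); m=((hsv[...,1]>110)&(hsv[...,0]<25)&(hsv[...,2]>60)).astype(np.uint8)
n,lab,st,ce=cv2.connectedComponentsWithStats(m)
for i in range(1,n):
    if 800<st[i,4]<40000:
        pts=np.argwhere(lab==i)[:,::-1]; W=np.array([unproj(s,p,.027)[:2] for p in pts[::3]]); r=cv2.minAreaRect((W*1000).astype(np.float32)); print(st[i],ce[i].round(),r)
print(rel([.4813,.3845,-.020],2.813))
E
```

```text
[0.48289687 0.38468924 0.10357632] [3.13824262e+00 2.60224004e-03 2.81256162e+00]
block_center [([0.4783, 0.3849, 0.011], 0.75)]
block [([0.4827, 0.391, 0.0075], 0.76)]
long_block_center [([0.4455, 0.2818, 0.0136], 0.92)]
[278.47772955 201.33702052]
[  463    47    97   175 13656] [515. 135.] ((494.146728515625, 583.8407592773438), (74.5929946899414, 128.5685577392578), 83.89673614501953)
[ 128  142   53  115 4822] [153. 199.] ((446.38214111328125, 283.0707702636719), (38.8253173828125, 99.64205932617188), 61.65363311767578)
[ 263  164   41   72 2807] [284. 200.] ((481.7854309082031, 388.0279541015625), (33.464324951171875, 62.21294403076172), 72.10650634765625)
[ 205  271  153   63 7512] [283. 307.] ((573.814208984375, 354.1148376464844), (143.884033203125, 65.11727905273438), 71.03607940673828)
[ 128  317   30   70 1003] [139. 352.] ((582.2505493164062, 208.13499450683594), (23.991300582885742, 82.8443603515625), 59.613162994384766)
[406 317  29  70 983] [423. 352.] ((670.92138671875, 466.2075500488281), (23.503767013549805, 83.43926239013672), 83.49718475341797)
[  170   369   378    51 12428] [315. 398.] ((701.95751953125, 398.4978332519531), (396.4032287597656, 65.12214660644531), 70.51776123046875)
([1.6, -0.9, 123.3], -0.0)
```

>>> step_arm([
  [0.3,1.5,-0.5,40,0],
  [0.3,1.5,-0.5,80,0],
  [0.3,1.5,-0.5,105,0],
  [0.3,1.5,-0.5,118,0],
  [0.3,1.5,-0.5,123,0],
  [0.3,1.5,-0.5,123,0],
])

```text
time: 22.72
tool_pos: [0.4807, 0.3847, -0.0209]
ee_rot: [3.14, 0.001, 2.813]
wrist_force: [-0.3, -0.3, -0.0]
width: 0.0611
```

>>> step_arm([
  [0.3,0,0,2,0],
  [0.3,0,0,4,0],
  [0.3,0,0,4,0],
])

```text
time: 23.1
tool_pos: [0.48, 0.3844, -0.0258]
ee_rot: [3.141, 0.0, 2.813]
wrist_force: [-0.9, -0.5, -0.3]
width: 0.0611
```

Close on the block.

>>> step_arm([
  [-1,0,0,0,0],
  [-1,0,0,0,0],
  [-1,0,0,0,0],
  [-1,0,0,0,0],
  [-1,0,0,0,0],
  [-1,0,0,0,0],
])

```text
time: 23.85
tool_pos: [0.48, 0.3844, -0.026]
ee_rot: [3.141, 0.0, 2.813]
wrist_force: [1.2, 0.3, 0.1]
width: 0.0336
```

>>> step_arm([
  [-1,0,0,-20,0],
  [-1,0,0,-60,0],
  [-1,0,0,-115,0],
  [-1,0,0,-155,0],
  [-1,0,0,-155,0],
  [-1,0,0,-155,0],
])

```text
time: 24.6
tool_pos: [0.4794, 0.3839, 0.1283]
ee_rot: [-3.141, -0.001, 2.813]
wrist_force: [-0.8, -0.2, -1.2]
width: 0.0338
```

```bash
python3 - <<'E'
from h import *
s=cams.snapshot("wrist"); np.save("w8.npy",s,allow_pickle=True); o=robot.get_obs(); print(o)
P=o["tool_pos"]; Rt=Ro.from_euler("xyz",o["ee_rot"]).as_matrix()
for l in ["block_center","block"]:
    print(l,[(np.round(d["position"],4).tolist(),(Rt.T@(d["position"]-P)*1000).round(1).tolist(),round(d["p"],2)) for d in models.pinpoint(s,l)[:3]])
by=np.radians(-.5)
print(rel([.6175,-.1830,.13],np.pi/2+by))
save(s,"w8.png",k=1.4)
E
```

```text
{'time': 24.65, 'joint_positions': array([ 5.82969709e-01,  2.44565406e-01,  1.28420025e+00, -2.48420679e-05,
        1.61632459e+00, -6.59500342e-01]), 'qvel': array([-2.37329845e-04,  1.30110938e-02,  1.58649942e-02, -2.69029149e-05,
       -1.90488690e-03,  1.94396853e-03]), 'joint_torque': array([ 2.31529854e-02, -4.23221898e+01, -3.14778543e+01,  4.95452830e-02,
        5.03296999e-02,  2.88989304e-04]), 'tool_pos': array([0.47890682, 0.38358807, 0.12709596]), 'ee_rot': array([-3.13881330e+00, -2.12343260e-03,  2.81326234e+00]), 'wrist_force': array([ 0.04536207,  0.79679417, -1.85791713]), 'wrist_torque': array([0.01469163, 0.04052949, 0.0034577 ]), 'width': 0.033481909998629746}
block_center [([0.6535, 0.5188, 0.0131], [-121.9, 184.6, 113.2], 0.61), ([0.4793, 0.3769, 0.1682], [-2.4, -6.3, -41.1], 0.57), ([0.4609, 0.3298, 0.0026], [-0.6, -56.4, 124.7], 0.2)]
block [([0.6576, 0.5125, -0.0008], [-127.8, 180.0, 127.1], 0.92), ([0.481, 0.385, 0.159], [-1.5, 1.9, -31.9], 0.82)]
([-314.0, -491.4, -2.7], 71.7)
```

```bash
python3 - <<'E'
from h import *
np.set_printoptions(precision=4,suppress=True)
w=np.load("w1.npy",allow_pickle=True).item(); t=np.load("top2.npy",allow_pickle=True).item()
U=lambda p,z: unproj(w,np.array(p)/2.4+[250,60],z)[:2]
V=lambda p,z: unproj(t,np.array(p)/4+[330,100],z)[:2]
a=[U(p,.038) for p in [(285,252),(365,293),(215,378),(296,408)]]
print("w1 type ends",a,"mid y",np.mean(a,0),(a[0]+a[1]-a[2]-a[3])/2)
b=[V(p,.038) for p in [(300,240),(415,240)]]; c=[V(p,.031) for p in [(355,207),(355,277)]]
print("top",b,c,np.mean(b,0)[1],np.mean(c,0)[0])
# better: intensity profiles in the undisturbed last top picture
t=np.load("t6.npy",allow_pickle=True).item(); 
for nm,tt in (("t6",t),("top0",np.load("top.npy",allow_pickle=True).item()),("w6",np.load("w6.npy",allow_pickle=True).item()),("w1",w)):
    g=tt["pixels"].astype(np.float32)
    ys=np.arange(-.24,-.12,.002); P=np.array([proj(tt,[.618,y,.033]) for y in ys],np.float32)
    v=cv2.remap(g,P[None,:,0],P[None,:,1],cv2.INTER_LINEAR)[0]; print(nm,"B/R along y from -.24",(v[:,2]/v[:,0]*100).astype(int).tolist())
    xs=np.arange(.57,.67,.002); P=np.array([proj(tt,[x,-.18,.031]) for x in xs],np.float32)
    v=cv2.remap(g,P[None,:,0],P[None,:,1],cv2.INTER_LINEAR)[0]; print(nm,"G/R along x from .57",(v[:,1]/v[:,0]*100).astype(int).tolist())
E
```

```text
w1 type ends [array([ 0.5944, -0.1435]), array([ 0.6423, -0.1454]), array([ 0.592 , -0.2183]), array([ 0.6394, -0.2157])] mid y [ 0.617  -0.1807] [0.0027 0.0725]
top [array([ 0.6134, -0.1485]), array([ 0.6112, -0.2189])] [array([ 0.6346, -0.1855]), array([ 0.5904, -0.1831])] -0.1837171741788279 0.6124836924549724
t6 B/R along y from -.24 [79, 79, 79, 79, 79, 79, 79, 79, 80, 81, 79, 74, 63, 45, 34, 35, 39, 41, 40, 40, 42, 42, 43, 42, 41, 39, 38, 37, 38, 39, 41, 42, 43, 42, 42, 43, 43, 43, 44, 44, 43, 43, 43, 42, 42, 42, 66, 77, 79, 79, 79, 79, 79, 79, 79, 79, 80, 80, 80, 80]
t6 G/R along x from .57 [54, 46, 46, 45, 45, 44, 44, 44, 44, 45, 56, 72, 86, 85, 85, 85, 85, 86, 89, 89, 89, 90, 90, 89, 89, 89, 89, 89, 89, 89, 89, 89, 86, 76, 47, 44, 44, 45, 45, 44, 44, 45, 44, 44, 45, 55, 79, 74, 73, 73, 71]
top0 B/R along y from -.24 [78, 78, 78, 78, 78, 78, 78, 78, 79, 80, 79, 74, 63, 45, 33, 34, 38, 40, 39, 39, 41, 41, 42, 41, 40, 38, 37, 37, 37, 38, 40, 41, 42, 41, 41, 42, 42, 43, 43, 43, 42, 42, 42, 41, 41, 41, 65, 76, 79, 79, 79, 79, 79, 79, 79, 79, 79, 80, 80, 79]
top0 G/R along x from 
[... 499 characters left out ...]
 [72, 60, 52, 52, 51, 51, 52, 51, 52, 52, 53, 63, 81, 91, 91, 91, 93, 95, 95, 95, 95, 95, 95, 95, 96, 96, 96, 96, 96, 95, 95, 90, 81, 56, 54, 51, 52, 53, 52, 53, 52, 52, 53, 52, 52, 55, 65, 76, 81, 82, 81]
w1 B/R along y from -.24 [86, 85, 86, 86, 86, 86, 85, 85, 86, 86, 85, 87, 79, 54, 45, 45, 51, 56, 55, 55, 57, 58, 58, 57, 54, 53, 52, 52, 53, 55, 57, 58, 58, 56, 58, 58, 59, 60, 59, 59, 59, 58, 57, 55, 55, 55, 54, 63, 84, 87, 87, 87, 87, 88, 86, 86, 87, 87, 88, 87]
w1 G/R along x from .57 [78, 65, 52, 52, 52, 52, 53, 52, 53, 53, 53, 57, 75, 90, 92, 92, 91, 93, 94, 95, 96, 95, 95, 95, 95, 95, 96, 95, 95, 95, 96, 95, 91, 82, 58, 52, 53, 52, 53, 53, 52, 52, 52, 52, 52, 53, 60, 72, 82, 83, 83]
```

>>> step_arm([
  [-1,-40,-62,-2,9],
  [-1,-80,-125,-2,18],
  [-1,-120,-187,-2,27],
  [-1,-160,-250,-2,36],
  [-1,-200,-312,-2,45],
  [-1,-235,-368,-2,54],
  [-1,-270,-423,-2,63],
  [-1,-314,-491,-2,71.5],
  [-1,-314,-491,-2,71.5],
  [-1,-314,-491,-2,71.5],
  [-1,-314,-491,-2,71.5],
  [-1,-314,-491,-2,71.5],
])

```text
time: 26.25
tool_pos: [0.6185, -0.1798, 0.1304]
ee_rot: [-3.14, -0.002, 1.567]
wrist_force: [-0.6, -0.7, -0.7]
width: 0.0337
```

>>> step_arm([
  [-1,-2.2,-4,30,0.3],
  [-1,-2.2,-4,60,0.3],
  [-1,-2.2,-4,85,0.3],
  [-1,-2.2,-4,98,0.3],
  [-1,-2.2,-4,98,0.3],
  [-1,-2.2,-4,98,0.3],
])

```text
time: 27.0
tool_pos: [0.6158, -0.1837, 0.0346]
ee_rot: [3.139, 0.001, 1.561]
wrist_force: [-0.6, 0.9, -0.3]
width: 0.0338
```

```bash
python3 - <<'E'
from h import *
o=robot.get_obs(); print(o["tool_pos"],o["ee_rot"],o["wrist_force"],o["width"],o["wrist_torque"])
S={n:cams.snapshot(n) for n in ("wrist","scene")}
for n,s in S.items():
    np.save("f_"+n+".npy",s,allow_pickle=True)
    for l in ["block_center","block","gap","turnbutton_post","chase"]:
        print(n,l,[(np.round(d["position"],4).tolist(),round(d["p"],2)) for d in models.pinpoint(s,l)[:3]])
g=np.array([.6145,-.1835]); by=-.0085; c,sn=np.cos(by),np.sin(by); Q=np.array([[c,-sn],[sn,c]])
def rect(hx,hy): return [g+Q@np.array(v) for v in [(-hx,-hy),(hx,-hy),(hx,hy),(-hx,hy)]]
zb=o["tool_pos"][2]+.029
panels=[]
for n,box,k in (("wrist",(140,40,420,300),2),("scene",(85,150,245,290),2.6)):
    s=S[n]; a,b,cc,d=box; im=cv2.resize(s["pixels"][b:d,a:cc],None,fx=k,fy=k,interpolation=cv2.INTER_CUBIC)
    for R_,z,col in ((rect(.023,.036),.038,(0,255,255)),(rect(.017,.030),zb+.024,(255,0,255)),(rect(.017,.030),zb,(0,255,0))):
        P=np.array([(proj(s,[*r,z])-[a,b]+.5)*k for r in R_],np.int32); print(n,z,P.tolist()); cv2.polylines(im,[P],True,col,1)
    panels.append(im)
H=600; W=sum(p.shape[1] for p in panels); print([p.shape for p in panels])
# stack scaled to fit 800 wide
sc=800/W; panels=[cv2.resize(p,None,fx=sc,fy=sc,interpolation=cv2.INTER_AREA) for p in panels]
h=max(p.shape[0] for p in panels); out=np.zeros((h,sum(p.shape[1] for p in panels),3),np.uint8); x=0
for p in panels: out[:p.shape[0],x:x+p.shape[1]]=p; x+=p.shape[1]
cv2.imwrite("pics/final.png",out[:,:800,::-1])
E
```

```text
[ 0.61580592 -0.1837051   0.03460511] [3.13912655e+00 8.13291373e-04 1.56080198e+00] [-0.58156128  0.91419679 -0.26448705] 0.03376501021316997 [-0.03161458  0.04992998 -0.00584808]
wrist block_center [([0.6135, -0.1916, 0.0757], 0.96), ([0.4782, -0.1707, 0.0376], 0.63)]
wrist block [([0.618, -0.1834, 0.0665], 0.71)]
wrist gap []
wrist turnbutton_post [([0.5122, -0.1756, 0.0587], 0.63)]
wrist chase []
scene block_center [([0.2501, 0.2434, 0.0133], 0.77), ([0.2804, 0.3435, 0.0098], 0.67), ([0.6579, 0.5169, 0.0047], 0.62)]
scene block [([0.6147, -0.1841, 0.0674], 0.7), ([0.2822, 0.3406, 0.0051], 0.68), ([0.6589, 0.5184, -0.0008], 0.66)]
scene gap [([0.6175, -0.1854, 0.0381], 0.8), ([0.5065, -0.1697, 0.0622], 0.51)]
scene turnbutton_post [([0.5036, -0.168, 0.0595], 0.66)]
scene chase [([0.6056, -0.1717, 0.0129], 0.92)]
wrist 0.038 [[206, 500], [346, 499], [351, 285], [199, 286]]
wrist 0.08760510681953843 [[209, 575], [341, 575], [346, 354], [201, 354]]
wrist 0.06360510681953842 [[217, 526], [334, 525], [338, 327], [211, 327]]
scene 0.038 [[164, 209], [150, 244], [214, 254], [227, 218]]
scene 0.08760510681953843 [[156, 190], [146, 217], [200, 225], [210, 198]]
scene 0.06360510681953842 [[162, 202], [151, 228], [205, 236], [215, 209]]
[(520, 560, 3), (364, 416, 3)]
```

View pics/final.png

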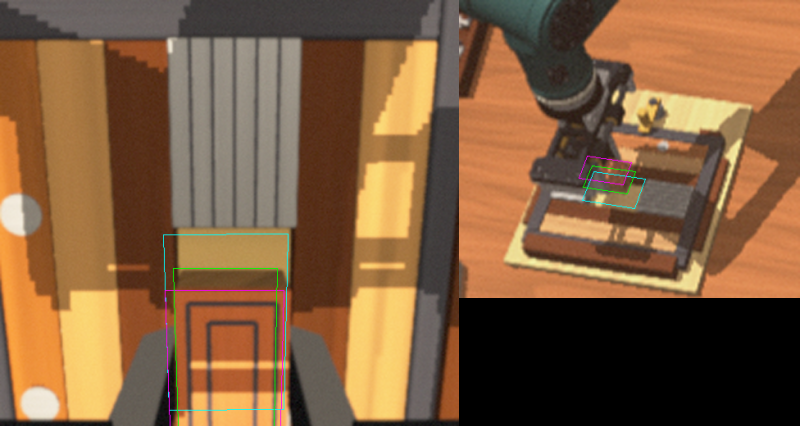

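Last view: the held block is level and aligned with the pocket. The pocket seems 1–2 mm further +x/+y than the block. I'll refine that numerically from edge profiles.

```bash
python3 - <<'E'
from h import *
s=np.load("f_wrist.npy",allow_pickle=True).item(); g=s["pixels"].astype(np.float32)
zt=.0346+.029+.024
def prof(pts):
    P=np.array([proj(s,p) for p in pts],np.float32); return cv2.remap(g,P[None,:,0],P[None,:,1],cv2.INTER_LINEAR)[0].astype(int)
st=.001
def show(n,c,f,m=6):
    v=prof([f(q) for q in c]); v=cv2.GaussianBlur(v.astype(np.float32)[None],(3,1),0)[0]; d=np.abs(np.diff(v,axis=0)).sum(1)
    pk=[(round(float(c[i]+st/2),4),int(d[i])) for i in range(1,len(d)-1) if d[i]>=d[i-1] and d[i]>d[i+1] and d[i]>25]; print(n,pk)
for y in (-.125,-.135,-.142): show(f"type sides y={y}",np.arange(.58,.66,st),lambda x:[x,y,.038])
for y in (-.160,-.168): show(f"block sides y={y}",np.arange(.588,.645,st),lambda x:[x,y,zt])
for x in (.606,.612,.618,.624,.630): show(f"type end x={x}",np.arange(-.17,-.135,st),lambda y:[x,y,.038])
for x in (.606,.612,.618,.624): show(f"block end x={x}",np.arange(-.19,-.14,st),lambda y:[x,y,zt])
o=robot.get_obs(); print(o["tool_pos"],o["ee_rot"])
E
```

```text
type sides y=-0.125 [(0.5955, 84), (0.6015, 44), (0.6045, 48), (0.6095, 51), (0.6115, 49), (0.6175, 45), (0.6195, 49), (0.6245, 44), (0.6275, 44), (0.6325, 52), (0.6345, 49), (0.6405, 94)]
type sides y=-0.135 [(0.5955, 89), (0.6015, 48), (0.6035, 43), (0.6095, 45), (0.6115, 49), (0.6165, 39), (0.6195, 45), (0.6245, 41), (0.6265, 46), (0.6325, 51), (0.6345, 51), (0.6405, 99)]
type sides y=-0.142 [(0.5955, 84), (0.6015, 43), (0.6035, 41), (0.6095, 44), (0.6115, 49), (0.6165, 38), (0.6195, 41), (0.6245, 46), (0.6265, 50), (0.6325, 46), (0.6345, 51), (0.6405, 93)]
block sides y=-0.16 [(0.6005, 40), (0.6035, 44), (0.6055, 51), (0.6285, 52), (0.6305, 43), (0.6335, 65), (0.6405, 38)]
block sides y=-0.168 [(0.5905, 43), (0.6005, 44), (0.6025, 49), (0.6055, 44), (0.6085, 45), (0.6115, 41), (0.6225, 48), (0.6245, 45), (0.6285, 48), (0.6305, 43), (0.6335, 50), (0.6435, 40)]
type end x=0.606 [(-0.1685, 33), (-0.1605, 69), (-0.1455, 35)]
type end x=0.612 [(-0.1685, 31), (-0.1615, 69), (-0.1455, 37)]
type end x=0.618 [(-0.1685, 29), (-0.1615, 70), (-0.1455, 53)]
type end x=0.624 [(-0.1685, 37), (-0.1615, 70), (-0.1455, 38)]
type end x=0.63 [(-0.1685, 31), (-0.1615, 79), (-0.1455, 35)]
block end x=0.606 [(-0.1855, 92), (-0.1775, 87), (-0.1755, 100), (-0.1585, 54), (-0.1565, 54), (-0.1535, 51), (-0.1475, 85)]
block end x=0.612 [(-0.1855, 90), (-0.1775, 78), (-0.1755, 97), (-0.1645, 53), (-0.1625, 50), (-0.1585, 53), (-0.1565, 53), (-0.1535, 42), (-0.1475, 83)]
block end x=0.618 [(-0.1855, 84), (-0.1785, 80), (-0.1755, 94), (-0.1645, 53), (-0.1625, 51), (-0.1585, 51), (-0.1565, 54), (-0.1535, 44), (-0.1475, 84)]
block end x=0.624 [(-0.1855, 68), (-0.1785, 67), (-0.1755, 63), (-0.1635, 50), (-0.1585, 47), (-0.1565, 51), (-0.1535, 49), (-0.1475, 83)]
[ 0.61477741 -0.18393864  0.03294053] [-3.14157099e+00 -1.42857720e-04  1.55990511e+00]
```

>>> step_arm([
  [-1,2.2,1.7,0,0],
  [-1,2.2,1.7,4,0],
  [-1,2.2,1.7,9,0],
  [-1,2.2,1.7,14,0],
  [-1,2.2,1.7,14,0],
  [-1,2.2,1.7,14,0],
  [-1,2.2,1.7,14,0],
])

```text
time: 28.48
tool_pos: [0.6168, -0.1818, 0.0193]
ee_rot: [3.141, 0.0, 1.56]
wrist_force: [-0.3, -0.1, -1.1]
width: 0.0336
```

```bash
python3 - <<'E'
from h import *
s=cams.snapshot("wrist"); g=s["pixels"].astype(np.float32); o=robot.get_obs(); print(o["tool_pos"],o["ee_rot"],o["width"],o["wrist_force"])
zt=o["tool_pos"][2]+.053; st=.0005
def show(n,c,f):
    P=np.array([proj(s,f(q)) for q in c],np.float32); v=cv2.remap(g,P[None,:,0],P[None,:,1],cv2.INTER_LINEAR)[0]; v=cv2.GaussianBlur(v[None],(5,1),0)[0]; d=np.abs(np.diff(v,axis=0)).sum(1)
    print(n,[(round(float(c[i]+st/2),4),int(d[i])) for i in range(1,len(d)-1) if d[i]>=d[i-1] and d[i]>d[i+1] and d[i]>15])
for y in (-.11,-.14): show(f"type sides {y}",np.r_[np.arange(.588,.604,st)],lambda x:[x,y,.038]); show(f"  ",np.arange(.633,.648,st),lambda x:[x,y,.038])
for y in (-.156,-.164): show(f"block sides {y}",np.arange(.592,.606,st),lambda x:[x,y,zt]); show(f"  ",np.arange(.628,.645,st),lambda x:[x,y,zt])
for x in (.606,.628): show(f"type end {x}",np.arange(-.155,-.135,st),lambda y:[x,y,.038])
for x in (.606,.628): show(f"block end {x}",np.arange(-.16,-.14,st),lambda y:[x,y,zt])
for n in ("scene","wrist"):
  q=cams.snapshot(n) if n=="scene" else s
  for l in ["block","gap","turnbutton_post","pivot","chase","long_block_center","tin","mallet"]:
    print(n,l,[(np.round(d["position"],4).tolist(),round(d["p"],2)) for d in models.pinpoint(q,l)[:2]])
E
```

```text
[ 0.61675499 -0.18177474  0.01927608] [3.14101598e+00 1.07662595e-04 1.56009581e+00] 0.03386079574153098 [ 0.87273235 -0.22261784 -1.51053824]
type sides -0.11 [(0.5957, 61), (0.6022, 46)]
   [(0.6342, 38), (0.6407, 65)]
type sides -0.14 [(0.5957, 53), (0.6022, 39), (0.6032, 27)]
   [(0.6337, 38), (0.6407, 68)]
block sides -0.156 [(0.5992, 15), (0.6007, 61), (0.6042, 40)]
   [(0.6312, 40), (0.6347, 63)]
block sides -0.164 [(0.5932, 23), (0.5947, 15), (0.6012, 34), (0.6042, 39)]
   [(0.6297, 39), (0.6317, 38), (0.6347, 35), (0.6387, 15)]
type end 0.606 [(-0.1542, 39), (-0.1452, 24)]
type end 0.628 [(-0.1542, 25), (-0.1452, 23)]
block end 0.606 [(-0.1562, 21), (-0.1547, 42), (-0.1517, 29), (-0.1452, 54)]
block end 0.628 [(-0.1568, 40), (-0.1547, 39), (-0.1517, 30), (-0.1457, 51)]
scene block [([0.3397, 0.5533, -0.0013], 0.77), ([0.2843, 0.3413, 0.0028], 0.75)]
scene gap [([0.6163, -0.1833, 0.0383], 0.87)]
scene turnbutton_post [([0.507, -0.17, 0.0596], 0.53)]
scene pivot [([0.4779, -0.171, 0.0363], 0.98)]
scene chase [([0.6073, -0.1763, 0.0123], 0.56)]
scene long_block_center [([0.4458, 0.2796, 0.0166], 0.86)]
scene tin [([0.7547, 0.1276, 0.0018], 0.75)]
scene mallet [([0.7041, 0.294, -0.0023], 0.59)]
wrist block [([0.6174, -0.1805, 0.0495], 0.75)]
wrist gap []
wrist turnbutton_post [([0.5097, -0.1742, 0.0576], 0.89)]
wrist pivot [([0.4728, -0.1708, 0.0358], 0.75)]
wrist chase [([0.6215, -0.1798, 0.0494], 0.44)]
wrist long_block_center []
wrist tin [([0.6051, -0.1731, -0.0023], 0.65), ([0.5105, -0.1743, 0.0566], 0.17)]
wrist mallet []
```

```bash
python3 -c "
from bench import robot
print(robot.close_job())"
```

```text
the job is handed in; nothing more can be done
None
```

The turnbutton is turned fully across the chase's rim, and the gripper is holding the short block about 1 cm above the empty pocket. The job was handed in at about 29 s of the 54 s limit.

**What went wrong on the way:**
- My first push at the finger post, and a first attempt to grip it, both missed.
- The real fingertips sit about 30 mm above the reported tool position. I measured this by touching the table lightly (about 25 N), then corrected every height by it.

**What I did:**
- **Turnbutton:** I gripped the post and swung it round until force built with no further motion. A picture then showed the bar square across the near rim.
- **Block:** I gripped it at 34 mm wide. I carried it over the rack with about 85 mm to spare, by the reported height and the 30 mm correction.

**Last checks:**
- **Centring:** the block is within about 0.5 mm of the pocket's centre in both directions, measured in one wrist picture.
- **Height:** its underside is at about 48 mm by the corrected height and 49.5 mm by the network, so 10–11 mm above the type tops.
- **Level and alignment:** the tool is vertical to within 0.1°, and the block is lined up with the pocket to within about 1°.
- **Contact:** the force readings at the hold showed only the block's weight and noise.
- **Left undisturbed:** the long block reads the same as at the start. The mallet, tin and chase read within 4–8 mm of their first estimates; the arm went nowhere near the mallet or tin. Only the gripped turnbutton was touched near the chase.

**Disagreement:** the top and wrist cameras put the pocket's x position 2–4 mm apart, so I relied on the block and pocket seen together in one picture.

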